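# Prop a tilting slide stage on its spacer block

## Robot

A 7-joint arm with a two-finger parallel gripper is mounted at the origin on the work surface. World frame = base frame: x ahead of the robot, y to its left, z up, the work surface at z = 0. Lengths are in mm, angles in rad, forces in N, time in s.
With the tool pointing down it reaches from about 425 to 875 mm from the base axis. Payload 4.7 kg.
Tool frame: the origin (TCP) lies on the centre line of the jaws, within the pads' length; the fingertips stand 22 mm ahead of it and the grasp point (between the pads) lies 3 mm ahead of it (r.tips_ahead is the distance from the TCP to the fingertips, in mm); z points along the fingers, y is the direction in which the jaws open and shut (so a half turn about z gives the same grasp; the last joint's range is limited). The gripper opens to 85 mm and grips with 20 to 120 N. Pads are 22 mm wide; open, the fingers measure 114 mm over their backs; the gripper's body (76 mm by 85 mm) begins 54 mm behind the grasp point. The pads swing forward as they close: fully open they stand 13 mm farther back than shut.
Start: joints at [-1.131, 0.321, -0.07, 1.45, 0.023, 1.371, -0.057], TCP at [268.509, 591.968, 253.349] pointing down, gripper open.
Joint ranges: [-2.86, 2.86], [-0.3, 2.09], [-1.38, 1.24], [0.06, 2.45], [-1.56, 4.7], [0.09, 2.05], [-2.69, 2.69]. Speed limits (rad/s): [2.57, 2.57, 3.14, 3.14, 3.14, 3.14, 3.14].

## Interface

Orientations are given as a unit quaternion [w, x, y, z].
In Python, from bench import r gives the robot as it stands.
- The arm moves only by the tool send_rows, never from a script. Its arguments are lists of equal length, an entry for each row: "translation": the shift along the tool's x, y, z in cm, a list of three; "yaw": the turn about the tool's z in rad. In form: {"translation": [[tx, ty, tz], ...], "yaw": [yaw, ...]}. A call has 1 to 20 rows; each row shifts and turns the commanded pose from where the row before left it, along the tool's axes as they then stand; what a row does not reach is not made up. A row lasts 1/10 s, in which the tool goes at most 50 mm and 8.59 degrees, less where a joint would pass 70% of its speed; a pose out of reach is approached as far as the arm can. A call with a gripper value outside its range is refused whole. "claw" is the finger opening in cm, from 0 to 8.54, set as the call begins (left out, the last holds). The fingers move at their own pace and stop on an object; "force" is the grip in N (left out, the last holds). Time passes only in rows, so rows that do not move let the fingers close. It gives the time, the measured TCP pose, the force and the opening at its end, in the units of the state.
- r.read_state(): the state, without advancing time (a new reading comes with each control period).
- r.capture(name): name is "scene" or "side" or "wrist"; returns the picture (480x640x3 uint8, blue, green, red); there is no depth.
- r.get_calibration(name): a dict with "camera_matrix" (3x3 intrinsics, pixels), "R" (3x3) and "t" (3): a world point X has camera coordinates R X + t. Camera axes: x right, y down, z forward; pixel columns grow to the right and rows downward; lengths in mm; the calibration is good to about 2 mm. The wrist camera is an equidistant fisheye: a pixel r from the principal point sees the ray r / f radians off the axis. A picture is of the moment at which its call begins: read the wrist's pose just before it. get_calibration takes no time and is no camera call; for the wrist camera it gives the pose at the moment of the call.
- r.hand_in(): hands the job in, once; it reports no verdict.
The state is a dict: "time_s": time; "joints": joint angles; "qvel": joint speeds; "tau": joint torques, N m; "position": TCP position; "orientation": TCP orientation; "force": force on the tool from outside, world axes, zero at the start; "wrist_torque": the same for the moment, N m; "width": finger opening in mm.
Only numpy, scipy, OpenCV 4.12 (cv2) and the standard library are available. Lean on these libraries where they do the work, as an engineer would, in place of code of your own. Each camera call takes 0.05 s, during which the arm holds its last target. There are 200 camera calls.

## Task

Set the hinged slide stage for angled inspection: lift its top by the grab bar until it stays up, then stand the taller of the two loose dark metal spacer blocks upright and square in the middle of the dark patch on the base under it. Then bring the top back down until its roller rests on that block, and let go; leave the shorter block, the slide box, the bottle and the pen cup where they are.

Things in the scene. Friction and masses are not known exactly. Their poses are not given: they have to be found in the camera images.
- stage: Fixed base of the tilting stage: white plate 215 (x) by 130 (y) by 20 mm, from x -102 to +113 mm; origin on the bench, on its centre line, z up. The -x side is the open end, facing about to the robot. Hinge axis along y at x +85, z 40 mm, between two black cheeks 54 mm high. Two rest posts 39 mm high at x +30, y +-45 mm.
- anvil (a point): Middle of the 45 mm dark square patch on the base's upper face (at stage x = -46.5 mm, y = 0, z = 20 mm, flush); axes as the stage. The block's underside goes here; it lies under the roller once the top is propped at 0.35 rad. Nothing fences it in.
- stage_top (a joint): Angle of the hinged top: 0 = level (starts at or near it), grows as its near (-x) end rises, stop at 0.75 rad. Stiff hinge: it stays at any angle where left; at the bar about 7 N raises it, 2 N lowers it. Roller on the tall block: 0.35 rad (20 degrees); on the short one 0.20. Raise it to 0.65-0.72 rad for room to reach under.
- stage_hinge (a point): Mid-point of the hinge axis; axes turn with the top (x from open end to hinge, z out of its upper face). Top: black plate 10 mm thick, underside through the axis, from 8 mm beyond it to 200 mm before it (-x), 104 mm wide, with 5 mm of slide tray on it. Raised, it overhangs the dark patch: reach in from the open end, tool leaning back about 45 degrees.
- roller (a point): Middle of the roller's axis, 140 mm before the hinge axis at the level of the top's underside: a steel roller 16 mm in diameter, 100 mm long along y.
- handle (a point): Middle of the grab bar on the top: round steel bar 10 mm in diameter, 80 mm long along y, posts 8 mm thick at its ends (68 mm clear between them). It lies 175 mm before the hinge axis and 48 mm above it in the top's frame; 33 mm of free space beneath the bar to the top's upper face. Axes turn with the top.
- tall_block: Loose dark grey anodised aluminium spacer block, 45 by 45 mm and 60 mm tall (about 0.3 kg), standing on the bench to the left or right of the stage; origin at the centre of its underside, z up. This is the one to use.
- short_block: Loose block like it but only 40 mm tall, standing on the other side of the stage; origin at the centre of its underside. Leave it.
- slide_box: White slide box with a blue lid, 90 by 170 by 42 mm, beside the stage, beyond the blocks; origin at the centre of its underside. Leave it.
- reagent: Amber bottle 60 mm in diameter, 130 mm tall, beside the stage, beyond the blocks; origin at the centre of its underside. Leave it.
- pencup: Grey cup 76 mm in diameter, 90 mm tall, beside the stage, beyond the blocks; origin at the centre of its underside. Leave it.
There are look-alikes about, which are no part of the job. What is shaped like the tall_block but orange is not meant.

How it is judged (in metres and radians):
On the way, in this order (a step that is already met when the one before it is completed fails the run):
1. the top is raised clear of the tall block's height and stays up with the bar released (value of joint stage_top above 0.4 rad and contact force between the fingers and stage below 0.2 N), for 0.3 s.
2. the tall block stands on the dark patch, let go, under the raised top (value of joint stage_top above 0.38 rad and x of tall_block in the frame of anvil between -0.012 and 0.012 m and y of tall_block in the frame of anvil between -0.012 and 0.012 m and z of tall_block in the frame of anvil between -0.003 and 0.003 m and angle between tall_block's own z axis and vertical below 0.05 rad and contact force between the fingers and tall_block below 0.2 N), for 0.2 s.
At the end, for the whole second after the job is handed in: Tall block upright (3 degrees) on the base, within 12 mm of the dark patch's middle each way and square to it within 11 degrees (any side forward); the top lowered onto it, angle 0.335 to 0.364 rad (20 degrees; roller on the block or within 2 mm); all at rest (value of joint stage_top between 0.335 and 0.364 rad and velocity of joint stage_top between -0.02 and 0.02 rad/s and x of tall_block in the frame of anvil between -0.012 and 0.012 m and y of tall_block in the frame of anvil between -0.012 and 0.012 m and z of tall_block in the frame of anvil between -0.003 and 0.003 m and angle between tall_block's own z axis and vertical below 0.05 rad and (angle between the x axis of tall_block and the x axis of anvil, either way round below 0.2 rad or angle between the x axis of tall_block and the y axis of anvil, either way round below 0.2 rad) and linear speed of tall_block below 0.01 m/s); the robot touches nothing.
It fails at once if the short block is moved more than 25 mm (distance of short_block from where it was at the start of the episode above 0.025 m).
It fails at once if the slide box, bottle or cup is moved more than 25 mm (distance of any of slide_box, reagent, pencup from where it was at the start of the episode above 0.025 m).
It also fails if it takes over 72 s, if anything falls off the work surface, if the arm or the gripper's body presses on something with over 40 N, if the wrist force passes 120 N, or if a joint passes its speed limit or range.

## Working session

There is one attempt and no reset: what is moved stays moved. The work goes in short steps, Python scripts to look and compute and a tool call to move; the robot and the scene stay as the last step left them, time stands still between calls to the robot, and variables do not carry over. Pictures are saved under pics/ and viewed, about 8 in all and at most 12, crops included, and the job is handed in when it is done.

Besides the shell and the picture viewer there is one more tool, called after "Request:" by a JSON object that holds its "fn" and its "kwargs", one argument or row to a line. send_rows: Moves the arm, as the interface text tells. Its arguments: {"type":"object","properties":{"translation":{"type":"array"},"yaw":{"type":"array"},"claw":{"type":"number"},"force":{"type":"number"}},"required":["translation","yaw"]}

```bash
ls; mkdir -p pics; cat > h.py <<'E'
import numpy as np, cv2
from bench import r
from scipy.spatial.transform import Rotation as Ro
def rot(q): return Ro.from_quat([q[1],q[2],q[3],q[0]]).as_matrix()
def plane(name,uv,z):  # pixel -> world at height z (scene/side pinhole)
    c=r.get_calibration(name);K,R,t=[np.array(c[k],float) for k in('camera_matrix','R','t')]
    t=t.ravel();o=-R.T@t;d=R.T@np.linalg.solve(K,[uv[0],uv[1],1]);return (o+d*(z-o[2])/d[2])
def proj(name,X):
    c=r.get_calibration(name);K,R,t=[np.array(c[k],float) for k in('camera_matrix','R','t')]
    p=K@(R@np.asarray(X,float)+t.ravel());return p[:2]/p[2]
E
python3 - <<'E'
from h import *
s=r.read_state();print(s);print(r.tips_ahead);print(rot(s['orientation']).round(4))
for n in('scene','side','wrist'):
    cv2.imwrite(f'pics/{n}0.png',r.capture(n));c=r.get_calibration(n)
    print(n,np.array(c['camera_matrix']).round(1).tolist(),(-np.array(c['R']).T@np.array(c['t']).ravel()).round(0), np.array(c['R'])[2].round(2))
E
```

```text
pics
{'time_s': 0.0, 'joints': array([-1.13089692,  0.32179447, -0.07007446,  1.45165596,  0.02260905,
        1.37078997, -0.05691775]), 'qvel': array([ 0.0008931 , -0.00086079,  0.00171797, -0.00027342, -0.00022576,
        0.00065326,  0.00134975]), 'tau': array([-4.73286345e-04, -4.93570340e+01, -3.82662406e-01, -3.14337194e+01,
        1.29528614e-02,  1.13050448e-02, -1.06189702e-05]), 'position': array([268.33254455, 591.49587565, 252.25146193]), 'orientation': array([-1.42682270e-04,  2.11292752e-01,  9.77422379e-01, -9.19508238e-04]), 'force': array([ 1.34076287,  0.42497325, -0.43435554]), 'wrist_torque': array([ 0.02688076,  0.0330288 , -0.03507254]), 'width': 85.17222682866905}
22.0
[[-9.107e-01  4.130e-01 -7.000e-04]
 [ 4.130e-01  9.107e-01 -1.700e-03]
 [-1.000e-04 -1.900e-03 -1.000e+00]]
scene [[520.1, 0.0, 316.1], [0.0, 520.1, 243.5], [0.0, 0.0, 1.0]] [1318.  223.  788.] [-0.69 -0.23 -0.69]
side [[537.9, 0.0, 324.3], [0.0, 537.9, 242.9], [0.0, 0.0, 1.0]] [  11. -770.  728.] [ 0.51  0.64 -0.57]
wrist [[371.6, 0.0, 318.3], [0.0, 371.6, 241.8], [0.0, 0.0, 1.0]] [208. 621. 372.] [ 0.24 -0.11 -0.96]
```

View pics/scene0.png

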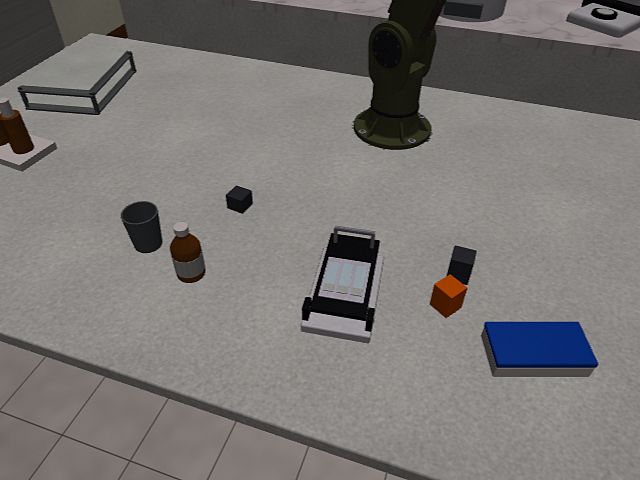

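View pics/side0.png

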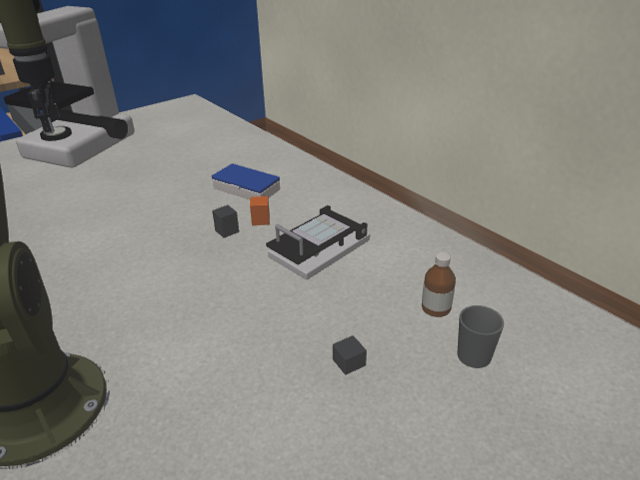

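```bash
python3 - <<'E'
from h import *
a=cv2.imread('pics/scene0.png');b=cv2.imread('pics/side0.png')
c=lambda im,x,y,w,h,f:cv2.resize(im[y:y+h,x:x+w],None,fx=f,fy=f,interpolation=cv2.INTER_CUBIC)
top=np.hstack([c(a,290,220,100,125,4),c(a,420,235,80,100,5)[:500]])
bot=np.zeros((100,800,3),np.uint8)
cv2.imwrite('pics/crop1.png',top)
l=c(a,215,180,50,40,8);m=c(b,320,330,60,50,6.6667)
u=c(b,205,185,80,60,5);st=c(b,260,200,120,80,400/120)
H=lambda i,h:cv2.copyMakeBorder(i,0,h-i.shape[0],0,0,cv2.BORDER_CONSTANT)
cv2.imwrite('pics/crop2.png',np.vstack([np.hstack([H(l,333),H(m,333)])[:300],np.hstack([H(u,300),H(st,300)])])[:600])
E
```

```text
(no output)
```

View pics/crop1.png

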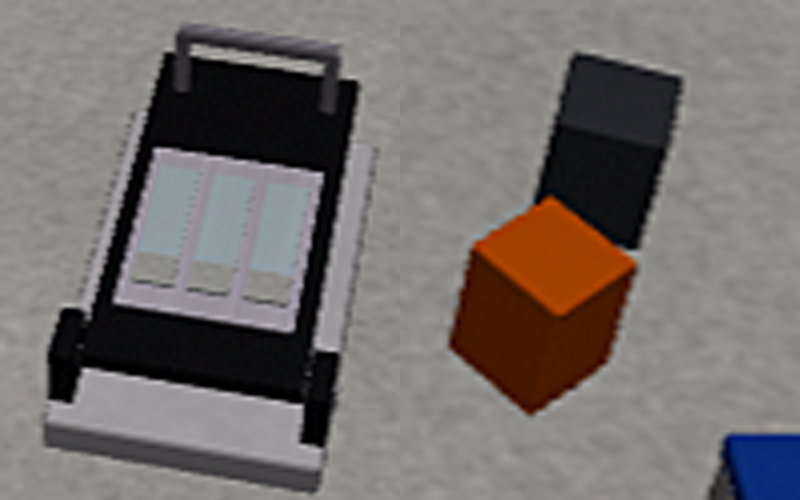

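View pics/crop2.png

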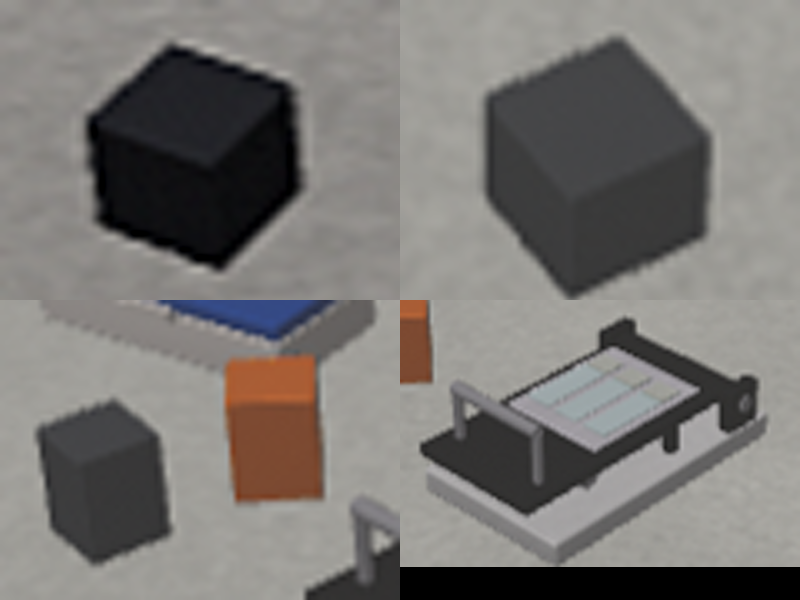

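```bash
python3 - <<'E'
from h import *
def P(l,n,pts,z):
    q=np.array([plane(n,p,z)[:2] for p in pts]);print(l,q.round(0).tolist(),'mean',q.mean(0).round(1),'sides',np.linalg.norm(q-np.roll(q,-1,0),axis=1).round(0),'ang',[round(float(np.degrees(np.arctan2(*(q[(i+1)%len(q)]-q[i])[::-1]))),1) for i in range(len(q))]);return q
P('base scene','scene',[(301.5,327),(370.5,338.3)],20)
P('base side','side',[(268.4,252.5),(307.4,274.4),(370.4,235.4)],20)
P('bar','scene',[(335.5,228),(374.2,232.5)],93)
for z in(40,60):
  P('tall sc%d'%z,'scene',[(454.6,245.4),(476.4,250.2),(473.6,264.4),(451,259.4)],z)
  P('tall sd%d'%z,'side',[(212.6,211),(227.6,205),(236.6,212.2),(220.6,217.6)],z)
  P('short sc%d'%z,'scene',[(236.5,185.3),(251.9,191),(241.5,200.6),(226,194.8)],z)
  P('or%d'%z,'scene',[(434.5,283.7),(450.5,274.5),(467,287.7),(453,298)],z)
E
```

```text
base scene [[770.0, 9.0], [752.0, 135.0]] mean [760.8  72. ] sides [127. 127.] ang [97.9, -82.1]
base side [[534.0, 89.0], [553.0, -33.0], [759.0, -9.0]] mean [615.3  15.5] sides [123. 208. 245.] ang [-81.3, 6.5, 156.5]
bar [[567.0, 8.0], [554.0, 85.0]] mean [560.5  46.3] sides [78. 78.] ang [99.5, -80.5]
tall sc40 [[479.0, 243.0], [478.0, 288.0], [522.0, 287.0], [523.0, 242.0]] mean [500.5 264.8] sides [45. 44. 45. 44.] ang [90.6, -0.8, -88.9, 178.8]
tall sd40 [[513.0, 302.0], [557.0, 303.0], [556.0, 258.0], [513.0, 261.0]] mean [534.9 281. ] sides [44. 45. 43. 40.] ang [1.9, -91.4, 175.5, 89.2]
short sc40 [[443.0, -276.0], [451.0, -232.0], [491.0, -240.0], [484.0, -283.0]] mean [ 467.  -257.9] sides [44. 41. 44. 42.] ang [79.6, -10.7, -100.0, 170.1]
or40 [[600.0, 222.0], [566.0, 247.0], [590.0, 282.0], [625.0, 261.0]] mean [595.3 253. ] sides [43. 43. 41. 46.] ang [143.7, 55.2, -31.6, -122.2]
tall sc60 [[501.0, 242.0], [501.0, 286.0], [543.0, 285.0], [544.0, 241.0]] mean [522.4 263.7] sides [44. 43. 44. 43.] ang [90.6, -0.8, -88.9, 178.8]
tall sd60 [[499.0, 271.0], [541.0, 272.0], [540.0, 228.0], [498.0, 231.0]] mean [519.7 250.5] sides [43. 44. 42. 39.] ang [1.9, -91.4, 175.5, 89.2]
short sc60 [[466.0, -263.0], [474.0, -220.0], [513.0, -228.0], [506.0, -270.0]] mean [ 489.8 -245. ] sides [43. 40. 42. 41.] ang [79.6, -10.7, -100.0, 170.1]
or60 [[620.0, 222.0], [586.0, 247.0], [609.0, 281.0], [644.0, 260.0]] mean [614.6 252.2] sides [42. 42. 40. 45.] ang [143.7, 55.2, -31.6, -122.2]
```

Request:
{"fn": "send_rows", "kwargs": {
  "translation": [
    [0,0,0],
    [0,0,0],
    [0,0,0],
    [0,0,0],
    [0,0,0],
    [0,0,0],
    [0,0,0]
  ],
  "yaw": [0.143,0.143,0.143,0.143,0.143,0.143,0.142]
}}

```text
time_s: 0.85
position: [268.4, 591.8, 252.9]
orientation: [0.0, 0.656, 0.755, -0.0]
force: [-0.0, 0.2, -0.2]
width: 85.4
```

Request:
{"fn": "send_rows", "kwargs": {
  "translation": [
    [-3.9,1.4,0],
    [-3.9,1.4,0],
    [-3.9,1.4,0],
    [-3.9,1.4,0],
    [-3.9,1.4,0],
    [-3.9,1.4,0],
    [-3.9,1.4,0],
    [-3.9,1.4,0],
    [-3.9,1.4,0],
    [-3.9,1.4,0],
    [-3.9,1.4,0],
    [-3.9,1.4,0],
    [-3.9,1.4,0],
    [-3.9,1.4,0],
    [-3.9,1.4,0],
    [0,0,0]
  ],
  "yaw": [0,0,0,0,0,0,0,0,0,0,0,0,0,0,0,0]
}}

```text
time_s: 2.45
position: [562.4, 35.9, 253.4]
orientation: [0.002, 0.658, 0.753, -0.001]
force: [-0.2, -0.0, 0.2]
width: 85.6
```

```bash
cat >> h.py <<'E'
def wray(uv,c):
    K,R,t=[np.array(c[k],float) for k in('camera_matrix','R','t')];d=np.array([(uv[0]-K[0,2])/K[0,0],(uv[1]-K[1,2])/K[1,1]])
    a=np.linalg.norm(d);v=np.r_[d/a*np.sin(a),np.cos(a)];return -R.T@t.ravel(),R.T@v
def wplane(uv,z,c):
    o,d=wray(uv,c);return o+d*(z-o[2])/d[2]
def wproj(X,c):
    K,R,t=[np.array(c[k],float) for k in('camera_matrix','R','t')];p=R@np.asarray(X,float)+t.ravel();h=np.hypot(*p[:2]);a=np.arctan2(h,p[2])
    return K[:2,2]+K[0,0]*a*p[:2]/h
import pickle
def wshot(name):
    c=r.get_calibration('wrist');s=r.read_state();cv2.imwrite(f'pics/{name}.png',r.capture('wrist'));pickle.dump(c,open(f'pics/{name}.pkl','wb'));print(s['time_s'],s['position'].round(1),rot(s['orientation']).round(3).tolist(),s['joints'].round(2))
E
python3 -c "
from h import *
wshot('w1')"
```

```text
2.45 [562.4  35.9 253.4] [[-0.134, 0.991, 0.001], [0.991, 0.134, -0.004], [-0.004, 0.001, -1.0]] [-0.6   0.14  0.54  1.69 -0.07  1.33  0.09]
```

View pics/w1.png

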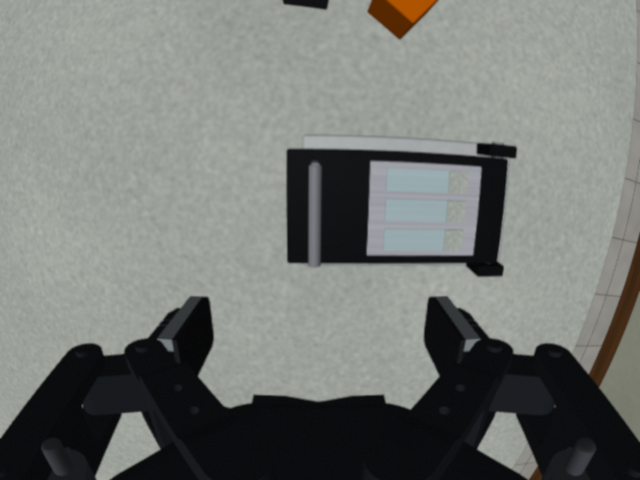

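```bash
python3 - <<'E'
from h import *
c=pickle.load(open('pics/w1.pkl','rb'))
for l,p,z in [('bar a',(315,164),88),('bar b',(315,264),88),('top c1',(288,149.5),50),('top c2',(288,263),50),('topfar c3',(507,160),50),('topfar c4',(499,264),50),('base corner',(304,136),20),('tall edge',(284,4),60),('tall edge2',(327,8),60),('orange',(400,38),0)]:
    print(l,wplane(p,z,c).round(1))
print('tall top corners proj (498..542,242..286):',[wproj(X,c).round(0).tolist() for X in [(501,242,60),(544,241,60),(499,231,60),(540,228,60)]])
E
```

```text
bar a [554.   86.4  88. ]
bar b [564.6   6.8  88. ]
top c1 [529.2  93.6  50. ]
top c2 [541.3  -8.6  50. ]
topfar c3 [731.8 118.5  50. ]
topfar c4 [748.4  16.7  50. ]
base corner [540.2 107.2  20. ]
tall edge [509.  220.7  60. ]
tall edge2 [545.6 221.2  60. ]
orange [621.1 223.9   0. ]
tall top corners proj (498..542,242..286): [[278.0, -18.0], [328.0, -12.0], [274.0, -7.0], [321.0, 0.0]]
```

Request:
{"fn": "send_rows", "kwargs": {
  "translation": [
    [1.0,-0.2,4],
    [0,0,4],
    [0,0,4],
    [0,0,3],
    [0,0,1.5],
    [0,0,0]
  ],
  "yaw": [0,0,0,0,0,0],
  "claw": 8.5
}}

```text
time_s: 3.1
position: [555.5, 54.1, 86.3]
orientation: [-0.001, 0.653, 0.757, -0.002]
force: [0.8, 0.3, -0.2]
width: 85.0
```

Request:
{"fn": "send_rows", "kwargs": {
  "translation": [
    [0,0,0],
    [0,0,0],
    [0,0,0],
    [0,0,0],
    [0,0,0],
    [0,0,0],
    [0,0,0],
    [0,0,0]
  ],
  "yaw": [0,0,0,0,0,0,0,0],
  "claw": 0,
  "force": 40
}}

```text
time_s: 3.9
position: [557.3, 53.0, 88.5]
orientation: [-0.0, 0.654, 0.756, 0.0]
force: [-1.5, -0.5, 1.7]
width: 8.6
```

Request:
{"fn": "send_rows", "kwargs": {
  "translation": [
    [0,0.27,-0.86],
    [0,0.3,-0.86],
    [0,0.35,-0.83],
    [0,0.38,-0.83],
    [0,0.43,-0.8],
    [0,0.47,-0.78],
    [0,0.5,-0.75],
    [0,0.55,-0.72],
    [0,0.58,-0.7],
    [0,0.61,-0.67],
    [0,0.65,-0.64],
    [0,0.68,-0.6],
    [0,0.71,-0.57],
    [0,0.73,-0.53],
    [0,0,0],
    [0,0,0]
  ],
  "yaw": [0,0,0,0,0,0,0,0,0,0,0,0,0,0,0,0]
}}

```text
time_s: 5.5
position: [629.0, 62.1, 192.0]
orientation: [0.0, 0.654, 0.756, -0.0]
force: [-6.7, -3.0, 1.8]
width: 8.4
```

```bash
python3 - <<'E'
from h import *
cv2.imwrite('pics/sd2.png',r.capture('side')[150:310,180:400]); im=cv2.imread('pics/sd2.png');cv2.imwrite('pics/sd2.png',cv2.resize(im,None,fx=3.6,fy=3.6,interpolation=cv2.INTER_CUBIC));print(r.read_state()['position'])
E
```

```text
[628.98115676  62.03116798 192.02603295]
```

View pics/sd2.png

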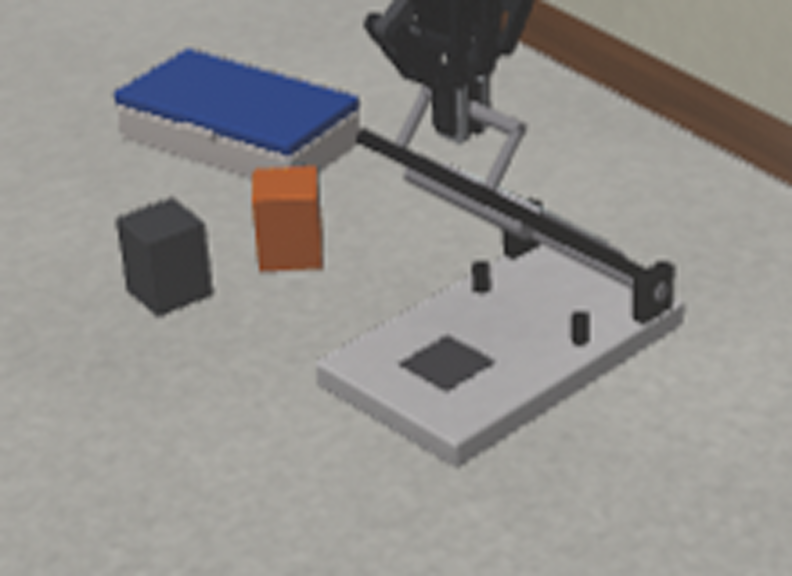

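```bash
python3 - <<'E'
from h import *
f=lambda p:(p[0]/3.6+180-.36,p[1]/3.6+150-.36)
S=lambda l,pts,z:print(l,np.array([plane('side',f(p),z)[:2] for p in pts]).round(1).tolist(),np.mean([plane('side',f(p),z)[:2] for p in pts],0).round(1))
S('patch',[(400,362),(447,336),(494,361),(448,390)],20)
S('basetop',[(318,372),(457,448),(684,308)],20)
S('tall top',[(118,217),(172,199),(207,224),(150,243)],60)
S('tall bot',[(127,287),(160,314),(212,292)],0)
S('orange bot',[(260,270),(322,267)],0)
E
```

```text
patch [[578.5, 63.1], [619.0, 67.1], [624.9, 25.6], [583.5, 19.5]] [601.5  43.8]
basetop [[532.4, 87.6], [552.0, -30.7], [758.4, -7.6]] [614.3  16.4]
tall top [[501.0, 275.3], [541.2, 272.5], [542.1, 228.6], [500.6, 232.1]] [521.2 252.2]
tall bot [[502.8, 281.6], [503.1, 237.3], [544.6, 238.0]] [516.9 252.3]
orange bot [[585.4, 240.5], [620.9, 215.6]] [603.2 228.1]
```

Request:
{"fn": "send_rows", "kwargs": {
  "translation": [
    [0,0,0],
    [0,0,0],
    [0,0,0],
    [0,0,-1],
    [0,0,-3],
    [0,0,-4],
    [0,0,-4]
  ],
  "yaw": [0,0,0,0,0,0,0],
  "claw": 4
}}

```text
time_s: 6.25
position: [628.7, 63.7, 311.8]
orientation: [0.0, 0.654, 0.757, 0.0]
force: [-0.2, -0.5, -0.5]
width: 39.9
```

Request:
{"fn": "send_rows", "kwargs": {
  "translation": [
    [0,0,0],
    [0,0,0],
    [0,0,0],
    [0,0,0],
    [0,0,0],
    [0,0,0],
    [0,0,0],
    [0,0,0],
    [0,0,0],
    [0,0,0],
    [2.4,3.3,0],
    [2.4,3.3,1],
    [2.4,3.3,2],
    [2.4,3.3,3],
    [2.4,3.3,3],
    [1,3.3,2],
    [0,0,0],
    [0,0,0]
  ],
  "yaw": [-0.1424,-0.1424,-0.1424,-0.1424,-0.1424,-0.1424,-0.1424,-0.1424,-0.1424,-0.1424,0,0,0,0,0,0,0,0],
  "claw": 8.5
}}

```text
time_s: 8.05
position: [499.5, 261.8, 200.9]
orientation: [0.0, -0.0, 1.0, -0.0]
force: [0.3, -1.3, 0.6]
width: 85.1
```

```bash
python3 -c "
from h import *
wshot('w2')"
```

```text
8.05 [499.5 261.8 200.9] [[-1.0, -0.001, 0.0], [-0.001, 1.0, -0.0], [-0.0, -0.0, -1.0]] [-0.7   0.17  0.19  1.75 -0.03  1.23  1.07]
```

View pics/w2.png

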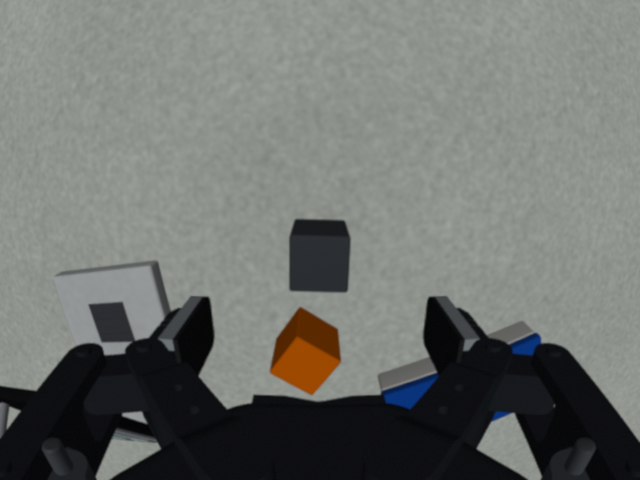

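```bash
python3 - <<'E'
from h import *
c=pickle.load(open('pics/w2.pkl','rb'))
S=lambda l,pts,z:print(l,np.array([wplane(p,z,c)[:2] for p in pts]).round(1).tolist(),np.mean([wplane(p,z,c)[:2] for p in pts],0).round(1))
S('tall',[(289.5,236),(350.5,236),(348.5,292),(290,291)],60)
S('tallbot',[(295,220),(347,220)],0)
S('patch',[(89,304),(128,302),(134,341),(100,342)],20)
S('base',[(57,277),(157,264)],20)
print(wproj((520,262,60),c))
E
```

```text
tall [[500.4, 242.5], [500.4, 286.8], [544.4, 286.4], [543.6, 241.9]] [522.2 264.4]
tallbot [[501.2, 242.8], [501.2, 288.7]] [501.2 265.8]
patch [[582.3, 27.1], [576.9, 77.3], [621.2, 74.7], [627.2, 29.6]] [601.9  52.2]
base [[554.2, -10.5], [536.8, 116.1]] [545.5  52.8]
[316.41054412 261.67839527]
```

Request:
{"fn": "send_rows", "kwargs": {
  "translation": [
    [-0.2,0.25,3],
    [0,0,4],
    [0,0,4],
    [0,0,2.5],
    [0,0,1.1],
    [0,0,0],
    [0,0,0]
  ],
  "yaw": [0,0,0,0,0,0,0]
}}

```text
time_s: 8.8
position: [503.5, 263.4, 56.3]
orientation: [0.001, 0.001, 1.0, 0.001]
force: [0.4, -0.7, 1.0]
width: 84.9
```

Request:
{"fn": "send_rows", "kwargs": {
  "translation": [
    [0,0,0],
    [0,0,0],
    [0,0,0],
    [0,0,0],
    [0,0,0],
    [0,0,0],
    [0,0,0],
    [0,0,0]
  ],
  "yaw": [0,0,0,0,0,0,0,0],
  "claw": 3.5,
  "force": 100
}}

```text
time_s: 9.6
position: [502.7, 264.0, 56.2]
orientation: [0.001, 0.001, 1.0, 0.001]
force: [-0.0, -1.3, 6.8]
width: 43.1
```

Request:
{"fn": "send_rows", "kwargs": {
  "translation": [
    [0,0,-2],
    [0,0,-2.5],
    [0,0,-2.5],
    [0,-2.3,0],
    [0,-3,0],
    [0,-3.5,0],
    [0,-3.5,0],
    [0,-3.5,0],
    [-0.2,-3,0],
    [-0.2,-2,0],
    [-0.2,-1.5,0],
    [0,0,0],
    [0,0,0]
  ],
  "yaw": [-0.043,-0.043,-0.044,0,0,0,0,0,0,0,0,0,0]
}}

```text
time_s: 10.9
position: [535.6, 43.6, 124.1]
orientation: [-0.0, -0.064, 0.998, 0.0]
force: [-0.1, 0.9, -2.2]
width: 43.1
```

```bash
python3 - <<'E'
from h import *
wshot('w3');im=cv2.imread('pics/w3.png');s=r.capture('side')[130:310,200:400]
cv2.imwrite('pics/c3.png',np.hstack([cv2.resize(im,(453,340)),cv2.resize(s,(340,340)[:1]+(306,),interpolation=cv2.INTER_CUBIC) if 0 else cv2.copyMakeBorder(cv2.resize(s,(346,311),interpolation=cv2.INTER_CUBIC),0,29,0,0,cv2.BORDER_CONSTANT)]))
E
```

```text
10.9 [535.6  43.6 124.1] [[-0.992, -0.128, -0.001], [-0.128, 0.992, 0.001], [0.001, 0.001, -1.0]] [-0.42  0.19  0.32  1.9  -0.07  1.07  1.63]
```

View pics/c3.png

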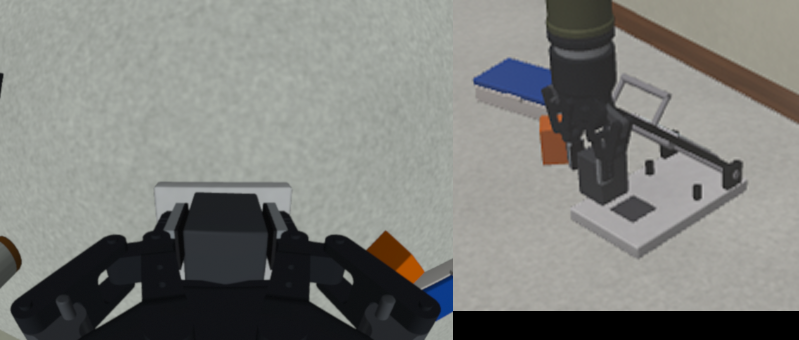

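Request:
{"fn": "send_rows", "kwargs": {
  "translation": [
    [-0.3,0,1.5],
    [0,0,1.5],
    [0,0,1],
    [0,0,0.4],
    [0,0,0],
    [0,0,0]
  ],
  "yaw": [0,0,0,0,0,0]
}}

```text
time_s: 11.6
position: [539.4, 43.3, 80.6]
orientation: [0.0, -0.064, 0.998, -0.0]
force: [1.0, 0.3, -2.6]
width: 42.8
```

Request:
{"fn": "send_rows", "kwargs": {
  "translation": [
    [0,0,0.2],
    [0,0,0.1],
    [0,0,0.1],
    [0,0,0]
  ],
  "yaw": [0,0,0,0]
}}

```text
time_s: 12.0
position: [539.1, 43.4, 76.5]
orientation: [0.0, -0.064, 0.998, 0.0]
force: [-0.5, 0.9, -2.2]
width: 43.3
```

Request:
{"fn": "send_rows", "kwargs": {
  "translation": [
    [0,0,0.1],
    [0,0,0.05],
    [0,0,0]
  ],
  "yaw": [0,0,0]
}}

```text
time_s: 12.3
position: [539.2, 43.3, 76.2]
orientation: [-0.0, -0.064, 0.998, 0.0]
force: [-3.7, -0.7, 6.0]
width: 43.1
```

Request:
{"fn": "send_rows", "kwargs": {
  "translation": [
    [0,0,0],
    [0,0,0],
    [0,0,0],
    [0,0,0],
    [0.5,0,0],
    [1,0,0],
    [2,0,0],
    [2,0,0],
    [1.5,0,0],
    [0.5,0,0]
  ],
  "yaw": [0,0,0,0,0,0,0,0,0,0],
  "claw": 8.5
}}

```text
time_s: 13.3
position: [462.5, 33.5, 74.7]
orientation: [-0.001, -0.064, 0.998, 0.0]
force: [-0.3, 1.0, 0.3]
width: 85.0
```

Request:
{"fn": "send_rows", "kwargs": {
  "translation": [
    [0,0,0],
    [0,0,0],
    [0,0,0],
    [0,0,0],
    [0,0,0],
    [0,0,0],
    [0,0,0],
    [0,0,0],
    [0,0,0],
    [0,0,0],
    [0,0,0],
    [0,0,0]
  ],
  "yaw": [0.143,0.143,0.143,0.143,0.143,0.143,0.143,0.143,0.143,0.143,0.14,0]
}}

```text
time_s: 14.5
position: [465.0, 33.8, 75.1]
orientation: [0.0, 0.66, 0.751, 0.0]
force: [-0.2, 0.1, -0.7]
width: 85.0
```

```bash
python3 - <<'E'
from h import *
wshot('w4');im=cv2.imread('pics/w4.png');s=r.capture('side')[170:290,220:380]
cv2.imwrite('pics/c4.png',np.hstack([cv2.resize(im,(400,300)),cv2.resize(s,(400,300),interpolation=cv2.INTER_CUBIC)]))
E
```

```text
14.5 [465.   33.8  75.1] [[-0.128, 0.992, 0.001], [0.992, 0.128, 0.0], [0.0, 0.001, -1.0]] [-0.52  0.1   0.41  2.1  -0.05  0.94  0.05]
```

View pics/c4.png

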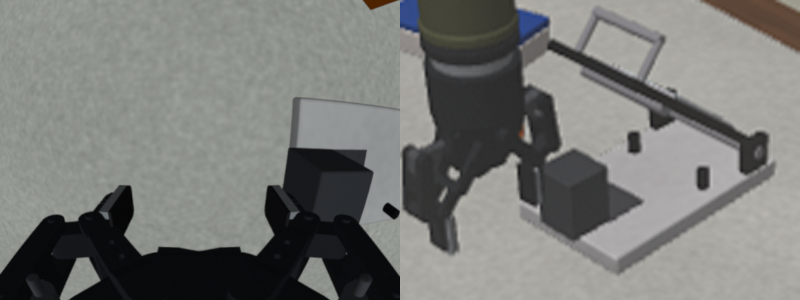

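Request:
{"fn": "send_rows", "kwargs": {
  "translation": [
    [0,0,1.2],
    [0,0,1.3],
    [0,0.5,0],
    [0,0.5,0],
    [0,0.4,0],
    [0,0.4,0],
    [0,0.4,0],
    [0,0.4,0],
    [0,0.4,0],
    [0,0.4,0],
    [0,0.4,0],
    [0,0.4,0],
    [0,0.4,0],
    [0,0,0],
    [0,0,0]
  ],
  "yaw": [0,0,0,0,0,0,0,0,0,0,0,0,0,0,0]
}}

```text
time_s: 16.1
position: [511.0, 39.8, 49.9]
orientation: [0.0, 0.66, 0.751, 0.0]
force: [-0.1, 0.6, 0.5]
width: 84.8
```

```bash
python3 - <<'E'
from h import *
wshot('w5');im=cv2.imread('pics/w5.png');s=r.capture('side')[180:280,240:380];cv2.imwrite('pics/s5.png',s)
cv2.imwrite('pics/c5.png',np.vstack([cv2.resize(s,(700,500),interpolation=cv2.INTER_CUBIC)]))
E
```

```text
16.1 [511.   39.8  49.9] [[-0.129, 0.992, 0.001], [0.992, 0.129, -0.0], [-0.0, 0.001, -1.0]] [-0.5   0.24  0.41  2.02 -0.12  0.9   0.1 ]
```

View pics/c5.png

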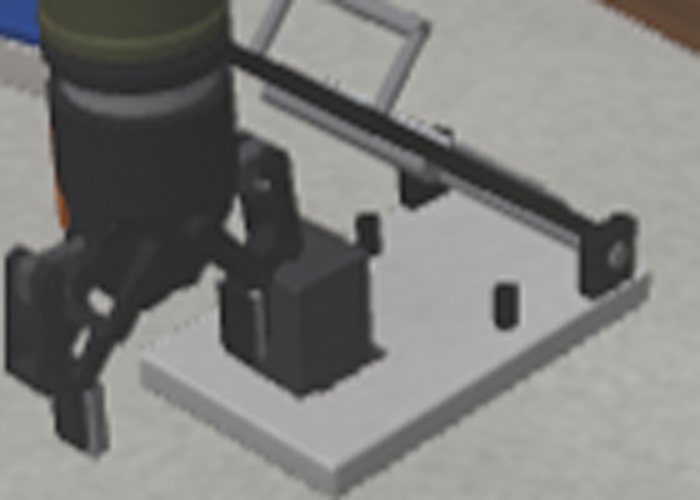

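```bash
python3 - <<'E'
from h import *
f=lambda p:((p[0]+.5)/5+240-.5,(p[1]+.5)/5+180-.5)
e=np.array([.9917,.1285]);n=np.array([-.1285,.9917])
for a,b in [((301,397),(322,392)),((375,356),(386,351))]:
    d=plane('side',f(a),20)-plane('side',f(b),20);print(d[:2].round(1),(d[:2]@e).round(1),(d[:2]@n).round(1))
print([(plane('side',f(p),80)[:2]+[1,8]-[602.4,51.7]).round(1).tolist() for p in [(375,251),(300,287)]])
E
```

```text
[-9.5  3. ] -9.0 4.2
[-6.3  0.1] -6.2 0.9
[[15.6, -21.9], [-27.0, -23.4]]
```

Request:
{"fn": "send_rows", "kwargs": {
  "translation": [
    [0,0.3,0],
    [0,0.3,0],
    [0,0.15,0],
    [0,0,0],
    [0,0,0]
  ],
  "yaw": [0,0,0,0,0]
}}

```text
time_s: 16.7
position: [517.8, 40.7, 49.9]
orientation: [-0.0, 0.66, 0.751, -0.0]
force: [-3.0, -0.5, 2.5]
width: 84.9
```

Request:
{"fn": "send_rows", "kwargs": {
  "translation": [
    [0,-0.5,0],
    [0,-2,0],
    [0,-3,-1],
    [0,-4,-2],
    [0,0,-4],
    [0,0,-4],
    [0,0,-4],
    [0,0,0]
  ],
  "yaw": [0,0,0,0,0,0,0,0]
}}

```text
time_s: 17.5
position: [427.2, 29.0, 205.5]
orientation: [0.003, 0.66, 0.751, 0.005]
force: [1.0, -0.1, 0.1]
width: 84.8
```

```bash
python3 - <<'E'
from h import *
wshot('w6');im=cv2.imread('pics/w6.png');s=r.capture('side')[195:275,250:350]
cv2.imwrite('pics/c6.png',np.vstack([cv2.resize(s,(700,560),interpolation=cv2.INTER_CUBIC)]))
E
```

```text
17.5 [427.2  29.  205.5] [[-0.129, 0.992, 0.012], [0.992, 0.129, 0.004], [0.002, 0.012, -1.0]] [-0.55 -0.16  0.39  2.05  0.06  1.23 -0.06]
```

View pics/c6.png

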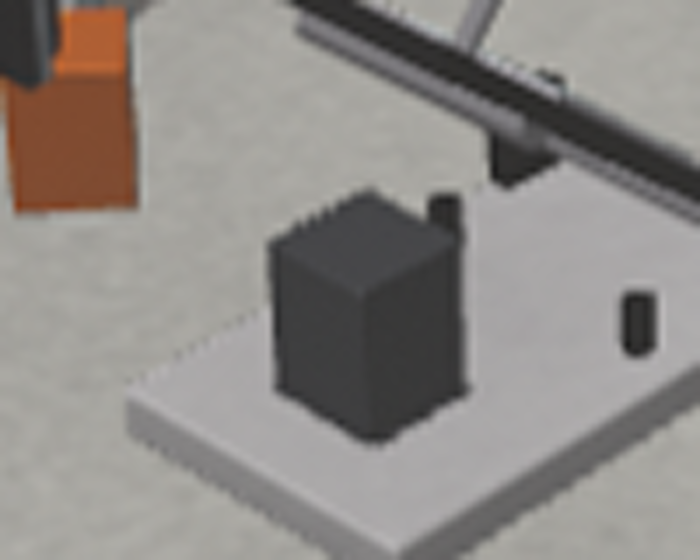

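Request:
{"fn": "send_rows", "kwargs": {
  "translation": [
    [0.2,0,-3],
    [0.2,0,-4],
    [0.2,0,-4],
    [0.1,3,0],
    [0,4,0],
    [0,4,0],
    [0,4,0],
    [0,3.4,0],
    [0,2,0],
    [0,0,0],
    [0,0,0]
  ],
  "yaw": [0,0,0,0,0,0,0,0,0,0,0],
  "claw": 5
}}

```text
time_s: 18.7
position: [624.3, 61.3, 307.7]
orientation: [-0.001, 0.66, 0.751, -0.002]
force: [-0.4, -0.6, -0.0]
width: 49.7
```

Request:
{"fn": "send_rows", "kwargs": {
  "translation": [
    [0,0.45,2],
    [0,0,3],
    [0,0,3],
    [0,0,2],
    [0,0,1.5],
    [0,0,0],
    [0,0,0]
  ],
  "yaw": [0,0,0,0,0,0,0]
}}

```text
time_s: 19.4
position: [629.5, 62.2, 195.8]
orientation: [0.0, 0.66, 0.751, 0.0]
force: [0.1, 0.1, -0.1]
width: 50.3
```

Request:
{"fn": "send_rows", "kwargs": {
  "translation": [
    [0,0,0],
    [0,0,0],
    [0,0,0],
    [0,0,0],
    [0,0,0],
    [0,0,0]
  ],
  "yaw": [0,0,0,0,0,0],
  "claw": 0,
  "force": 30
}}

```text
time_s: 20.0
position: [629.2, 62.1, 196.1]
orientation: [-0.0, 0.66, 0.751, 0.0]
force: [-3.1, -0.7, 4.9]
width: 8.5
```

Request:
{"fn": "send_rows", "kwargs": {
  "translation": [
    [0,-0.35,0.24],
    [0,-0.35,0.25],
    [0,-0.34,0.25],
    [0,-0.35,0.28],
    [0,-0.35,0.29],
    [0,-0.34,0.3],
    [0,-0.34,0.3],
    [0,-0.33,0.32],
    [0,-0.32,0.32],
    [0,-0.31,0.33],
    [0,-0.3,0.34],
    [0,-0.29,0.35],
    [0,-0.29,0.35],
    [0,-0.17,0.22],
    [0,-0.16,0.21],
    [0,0,0],
    [0,0,0]
  ],
  "yaw": [0,0,0,0,0,0,0,0,0,0,0,0,0,0,0,0,0]
}}

```text
time_s: 21.7
position: [583.9, 56.4, 150.9]
orientation: [-0.0, 0.66, 0.751, -0.0]
force: [5.1, 3.0, -3.5]
width: 8.8
```

Request:
{"fn": "send_rows", "kwargs": {
  "translation": [
    [0,-0.05,0.07],
    [0,-0.05,0.07],
    [0,0,0]
  ],
  "yaw": [0,0,0]
}}

```text
time_s: 22.0
position: [583.7, 56.4, 150.6]
orientation: [0.0, 0.66, 0.751, 0.001]
force: [4.2, 1.4, 0.2]
width: 9.1
```

Request:
{"fn": "send_rows", "kwargs": {
  "translation": [
    [0,-0.05,0.07],
    [0,-0.05,0.07],
    [0,0,0]
  ],
  "yaw": [0,0,0]
}}

```text
time_s: 22.3
position: [583.7, 56.4, 150.6]
orientation: [0.001, 0.66, 0.751, 0.002]
force: [4.6, 1.8, 5.8]
width: 8.2
```

Request:
{"fn": "send_rows", "kwargs": {
  "translation": [
    [0,0,0],
    [0,0,0],
    [0,0,0],
    [0,0,0],
    [0,0,-1],
    [0,0,-3],
    [0,0,-4],
    [0,0,-4],
    [0,-4,0],
    [0,-4,0],
    [0,-4,0],
    [0,0,0],
    [0,0,0]
  ],
  "yaw": [0,0,0,0,0,0,0,0,0,0,0,0,0],
  "claw": 4
}}

```text
time_s: 23.6
position: [462.9, 40.5, 269.8]
orientation: [0.0, 0.66, 0.751, 0.001]
force: [-0.5, -0.5, 1.3]
width: 40.2
```

```bash
python3 - <<'E'
from h import *
print(r.read_state()['time_s'],r.read_state()['force'])
s=r.capture('side')[180:280,240:380]
cv2.imwrite('pics/c7.png',cv2.resize(s,(770,550),interpolation=cv2.INTER_CUBIC))
o=np.array([649,57.]);e=np.array([.992,.126]);n=np.array([-.126,.992])
for th in(.33,.35,.37):
  for xx,zz,y in((-200,0,-52),(-175,48,-36)):
    q=o+e*(85+xx*np.cos(th)+zz*np.sin(th))+n*y; z=40-xx*np.sin(th)+zz*np.cos(th)
    p=proj('side',[q[0]-1,q[1]-8,z]);print(th,xx,((p-[240,180])*5.5).round(0))
E
```

```text
23.6 [-0.50252189 -0.5437006   1.26581734]
0.33 -200 [333. 322.]
0.33 -175 [374. 182.]
0.35 -200 [336. 312.]
0.35 -175 [378. 173.]
0.37 -200 [338. 302.]
0.37 -175 [382. 165.]
```

View pics/c7.png

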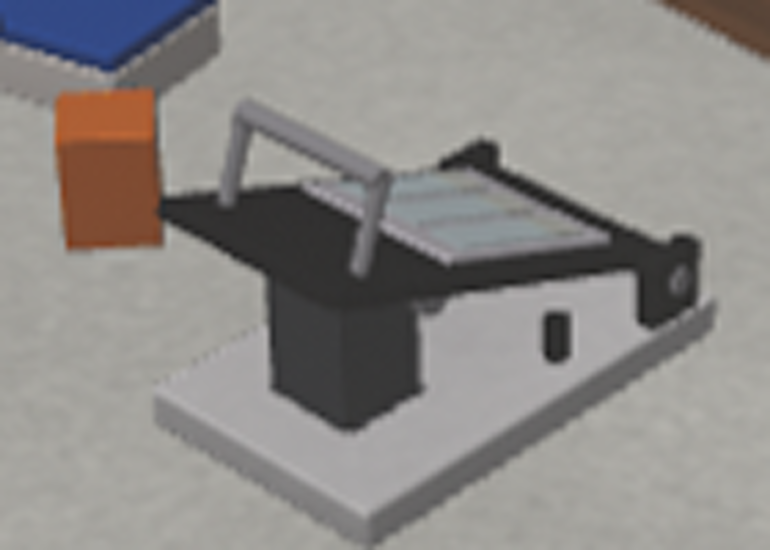

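```bash
python3 -c "
from bench import r
print(r.hand_in())"
```

```text
the job is handed in; nothing more can be done
None
```

The stage is set for angled inspection and handed in at about 24 s of the 72 s allowed; no verdict was reported.

- **What I did:** I lifted the top by the bar to about 0.70–0.72 rad and released it, and it stayed up. The tool could not be tilted with the available moves. So I gripped the tall block near its rear edge and set it on the base ahead of the patch. I then pushed it onto the patch with the back of an open finger. Finally I lowered the top by the bar until it stopped moving and the force rose to about 6 N, then let go and backed clear.
- **Last checks:** In the last picture the block's visible base corners lie about 1–2 pixels from the dark patch's corners, roughly 3 mm off. The block looks upright and square. The arm's path gives the top at about 0.343 rad, and the picture fits about 0.35 rad. The tool was clear, reading about 1 N, which is noise.
- **Disagreements:** The side camera read about 8–13 mm low in y against the scene and wrist cameras, so I used it only relative to the patch. Midway through the push it suggested the block was up to about 5° out of square, which is within its reading error. I did not re-measure the short block, slide box, bottle or cup, but the arm never worked close to them.

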